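# Brush the offcuts out of the bench press and check its lever

### The arm

A 6-joint arm with a two-finger parallel gripper is mounted at the origin on the work surface. World frame = base frame: x ahead of the robot, y to its left, z up, the work surface at z = 0. Lengths are in m, angles in rad, forces in N, time in s.
With the tool pointing down it reaches from about 0.25 to 0.725 m from the base axis. Payload 4 kg.
Tool frame: the origin (TCP) lies midway between the tips of the shut fingers; the grasp point (between the pads) lies 19 mm behind it; z points along the fingers, y is the line along which they close (so a half turn about z gives the same grasp; the last joint's range is limited). The gripper opens to 85 mm and grips with 20 to 120 N. Pads are 22 mm wide; open, the fingers measure 114 mm over their backs; the gripper's body (76 mm by 85 mm) begins 54 mm behind the grasp point. The pads swing forward as they close: fully open they stand 13 mm farther back than shut.
Start: joints at [-1.166, 0.241, 0.005, 1.335, 0, 1.571], TCP at [0.197, -0.46, 0.231] pointing down, gripper open.
Joint ranges: [-2.72, 2.72], [-1.05, 1.87], [-1.09, 1.28], [-1.99, 2.15], [-1.42, 1.44], [-3.14, 3.14]. Speed limits (rad/s): [2.79, 2.79, 3.14, 3.14, 3.14, 3.14].

### API

Orientations are given as a unit quaternion [x, y, z, w].
In Python, from workcell import status, camera, get_calibration, ticket gives the robot as it stands.
- The arm moves only by the shell command python3 -m creep 'ROWS' [OPENING]. ROWS is JSON, a list of rows, each a list of 6 numbers: the shift along the world's x, y, z in cm, then the turn, a rotation vector about the world's x, y, z in degrees. A call has 1 to 8 rows; each row shifts and turns the commanded pose from where the row before left it; what a row does not reach is not made up. A row lasts 1/10 s, in which the tool goes at most 50 mm and 8.59 degrees, less where a joint would pass 70% of its speed; a pose out of reach is approached as far as the arm can. A call is refused whole if a number of a shift passes 5 or a number of a turn 8.59, either way. A call with a gripper value outside its range is refused whole. OPENING is the opening, from -1 (shut) to 1 (fully open), so that 0 is half open, set as the call begins (- or left out, the last holds). The fingers move at their own pace and stop on an object; the grip force is fixed at half the most. Time passes only in rows, so rows that do not move let the fingers close. It gives the time, the measured TCP pose, the force, the opening and the grip force at its end, in the units of the state.
- status.get_obs(): the state, without advancing time (a new reading comes with each control period).
- camera(name): name is "side" or "top"; returns the picture (420x560x3 uint8, red, green, blue); there is no depth.
- get_calibration(name): a dict with "fx", "fy", "cx", "cy" (pixels), "rvec" (rotation vector, rad) and "tvec" (3), from world to camera coordinates, as OpenCV has them. Camera axes: x right, y down, z forward; pixel columns grow to the right and rows downward; lengths in m; the calibration is good to about 2 mm. A picture is of the moment at which its call begins. get_calibration takes no time and is no camera call.
- ticket.job_done(): hands the job in; it is judged then, once.
The state is a dict: "clock": time; "joint_pos": joint angles; "joint_vel": joint speeds; "tau": joint torques, N m; "eef_pos": TCP position; "tool_rot": TCP orientation; "ft_force": force on the tool from outside, world axes, zero at the start; "ft_torque": the same for the moment, N m; "grip_width": finger opening in m; "grasp_force": force on a finger pad.
Only numpy, scipy, OpenCV 4.12 (cv2) and the standard library are available. Lean on these libraries where they do the work, as an engineer would, in place of code of your own. Each camera call takes 0.05 s, during which the arm holds its last target. There are 200 camera calls.

### The job

Pick up the bench brush and with it sweep the three wooden offcuts off the bed of the press, from under its head, into the steel tray at the bed's end; do not touch the offcuts with the gripper and do not knock the press head. Then stand the brush back upright on its rubber mat, let go of it, and swing the press lever down through its whole arc to its stop to make sure that the ram runs free, and leave it down. Leave the other things on the bench where they are.

Things in the scene. Friction and masses are not known exactly. Their poses are not given: they have to be found in the camera images.
- bed_center (a point): bench press: centre of its bed's top face, 40 mm above the bench. Press axes: x across the bed, away from the robot to the column; y along the bed; z up. The bed is a flat channel, 210 mm long in y, open at both ends, 130 mm wide in x between a front lip (10 mm above the bed, 10 mm thick) and a back fence (30 mm). Fixed; its place and yaw change
- press_head: white head overhanging the bed: 76 mm wide in y, centred; press x = -50 to +139 mm; underside 150, top 200 mm above the bed. Origin: over the bed's centre at underside height; axes as press
- lever (a joint): press lever, in rad: 0 = leaning 12 degrees back from upright, growing as it swings forward (press -x) and down; the stop is at 1.6, where it points forward 10 degrees above level. Starts between 0 and 0.25. Friction holds it wherever it is left; moving it takes about 5 to 8 N at its grip
- lever_grip (a point): centre of the black cross grip at the lever's end, a cylinder 24 mm in diameter and 44 mm long, along press y; 88 mm from the hinge axis
- lever_hinge (a point): point on the lever's hinge axis (the axis is along press y), at press x = -30 mm, y = 0, 210 mm above the bed; axes as the press
- tray: open steel tray 170 x 170 mm, 28 mm high, walls 4 mm, standing on the bench at one end of the bed (centre 197 mm from the bed's centre along press +y or -y; which end changes), fixed. Origin: centre of its underside; axes parallel to the press's
- mat: black rubber mat 170 x 170 mm, 3 mm thick, lying at the other end of the bed, fixed. Origin: centre of its underside; axes parallel to the press's
- brush_head (a point): bench brush standing on the mat: centre of its head, 20 mm above the bristle ends. Head 114 mm long (own x), 36 wide (y), 40 high, stiff bristles; z up. Handle: a bar 22 mm wide (y), 26 thick, rising from mid-head at 45 degrees backwards (own -x, nearer the robot); its axis ends 115 mm above the bristle ends, 81 mm behind the centre. 0.16 kg
- brush_grip (a point): point on the axis of the brush's handle, a good place to grip it: 62 mm behind the head's centre (brush x = -62 mm) and 96 mm above the bristle ends; the handle's end is 27 mm farther up along its axis
- offcut0_center (a point): centre of a wooden offcut 70 x 30 x 27 mm, lying on the bed, its long side more or less across the bed. 30 to 65 g
- offcut1_center (a point): centre of a wooden offcut 62 x 34 x 30 mm on the bed
- offcut2_center (a point): centre of a wooden offcut 66 x 28 x 26 mm on the bed
- bottle: bystander: glass bottle 150 mm high, 70 mm in diameter; origin at its underside's centre
- tipbox: bystander: plastic box 85 x 120 x 50 mm high; origin at its underside's centre
- jar: bystander: amber jar 75 mm high, 60 mm in diameter; origin at its underside's centre
- dishes: bystander: stack of clear dishes 90 mm in diameter, 30 mm high, in front of the press; origin at its underside's centre
- tuberack: bystander: tube rack 70 x 190 x 57 mm high; origin at its underside's centre
- brush: the brush as a whole: origin at the centre of the bristle ends, axes as brush_head
- offcut0: that offcut as a whole: origin at the centre of its underside
- offcut1: that offcut as a whole: origin at the centre of its underside
- offcut2: that offcut as a whole: origin at the centre of its underside
- ram: steel ram under the head, 50 x 50 mm, at press x = +5 to +55 mm; origin: centre of its foot, 72 mm above the bed at lever 0, lowered 37.5 mm per rad to 12 mm at the lever's stop, so an offcut left beneath stops the lever early
Not all that is in view belongs to the job. Several things look just like the brush: the one meant starts farthest to the robot's right. Of the things that look like the tray, the larger one is meant.

How it is judged:
By the outcome, as a careful person would: the job done as asked, in the order asked, and still so for the second after the job is handed in, with the robot touching nothing.
It also fails if it takes over 67 s, if anything falls off the work surface, if the arm or the gripper's body presses on something with over 40 N, if the wrist force passes 120 N, or if a joint passes its speed limit or range.

## Working session

There is one attempt and no reset: what is moved stays moved. The work goes in short steps, Python scripts to look and compute and a shell command to move; the robot and the scene stay as the last step left them, time stands still between calls to the robot, and variables do not carry over. Pictures are saved under pics/ and viewed, at most 10 in all, crops included, and the job is handed in when it is done.

```bash
ls; mkdir -p pics
python3 - <<'E'
from workcell import status,camera,get_calibration
import cv2
for n in("top","side"):
    cv2.imwrite(f"pics/{n}0.png",cv2.resize(camera(n)[:,:,::-1],(800,600),interpolation=cv2.INTER_CUBIC)); print(get_calibration(n))
print(status.get_obs())
E
```

```text
pics
{'fx': 502.93163675739925, 'fy': 502.93163675739925, 'cx': 279.3794921767112, 'cy': 206.14701975573664, 'rvec': array([ 2.15225838, -2.14551518,  0.12629503]), 'tvec': array([0.02275803, 0.51707209, 1.42018598])}
{'fx': 531.3060522868456, 'fy': 531.3060522868456, 'cx': 284.82492902779023, 'cy': 217.24915477876732, 'rvec': array([ 0.27576695, -2.76672392,  1.29501902]), 'tvec': array([0.47576602, 0.18588003, 1.36201424])}
{'clock': 0.1, 'joint_pos': array([-1.16596797e+00,  2.41342865e-01,  3.86310198e-03,  1.33520318e+00,
       -1.57524918e-05,  1.57079225e+00]), 'joint_vel': array([-0.0020459 , -0.00203181,  0.00193081,  0.00129763, -0.00094087,
        0.00158526]), 'tau': array([-3.83704592e-04, -3.73138726e+01,  2.53009593e+01,  1.08516685e-02,
       -8.85081909e-05,  2.05609490e-05]), 'eef_pos': array([ 0.19670355, -0.45906751,  0.23050096]), 'tool_rot': array([ 9.79583253e-01,  2.01036717e-01, -1.97351697e-04, -9.22468448e-04]), 'ft_force': array([ 0.4333238 ,  0.24112945, -0.34811843]), 'ft_torque': array([-0.01344882, -0.05350359, -0.01471267]), 'grasp_force': 0.0, 'grip_width': 0.0853067996994724}
```

View pics/top0.png

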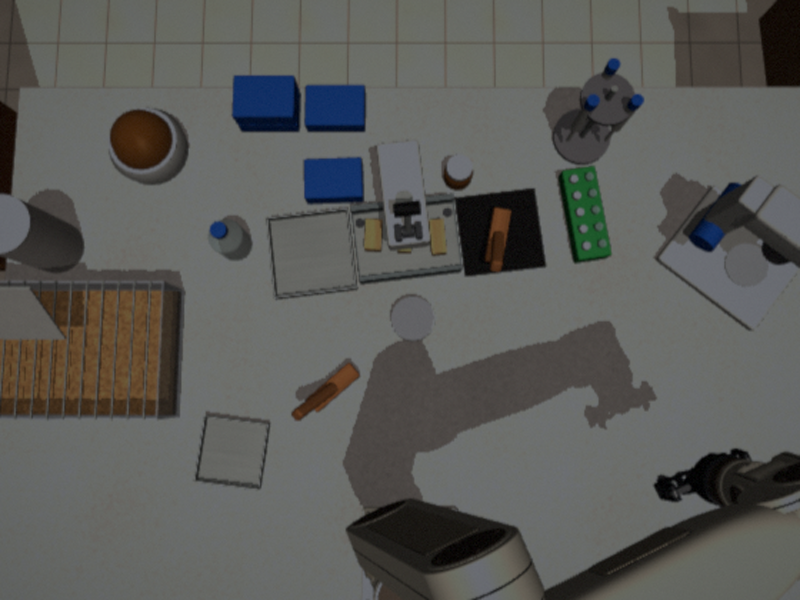

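View pics/side0.png

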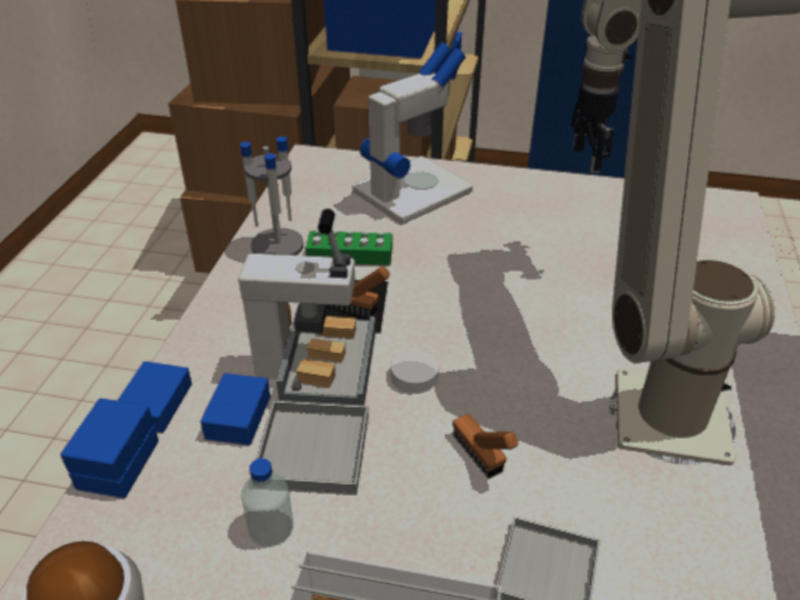

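The tray is at the bed's left end (+y, top view ~(312,252)), and the mat with the brush is at the right end (~(500,232)). Three offcuts lie around (372,235), (405,240) and (438,237). Next I'll enlarge both views.

```bash
cat > h.py <<'E'
import numpy as np,cv2
from workcell import status,camera,get_calibration
def ray(n,uv):
    c=get_calibration(n);R,_=cv2.Rodrigues(c['rvec']);t=c['tvec']
    d=R.T@np.array([(uv[0]-c['cx'])/c['fx'],(uv[1]-c['cy'])/c['fy'],1]);return -R.T@t,d
def at(n,uv,z):
    o,d=ray(n,uv);return (o+d*(z-o[2])/d[2])
def tri(a,b):
    o1,d1=ray('top',a);o2,d2=ray('side',b)
    A=np.c_[d1,-d2];s=np.linalg.lstsq(A,o2-o1,rcond=None)[0]
    p,q=o1+d1*s[0],o2+d2*s[1];return (p+q)/2,np.linalg.norm(p-q)
def proj(n,P):
    c=get_calibration(n);K=np.array([[c['fx'],0,c['cx']],[0,c['fy'],c['cy']],[0,0,1]])
    return cv2.projectPoints(np.array(P,float).reshape(-1,3),c['rvec'],c['tvec'],K,None)[0].reshape(-1,2)
def crop(n,x,y,w,h,k,f):
    im=camera(n)[:,:,::-1];cv2.imwrite(f,cv2.resize(im[y:y+h,x:x+w],(w*k,h*k),interpolation=cv2.INTER_CUBIC))
E
python3 - <<'E'
from h import *
crop('top',230,90,160,120,5,'pics/t1.png')
crop('side',155,140,130,150,4,'pics/s1.png')
E
```

```text
(no output)
```

View pics/t1.png

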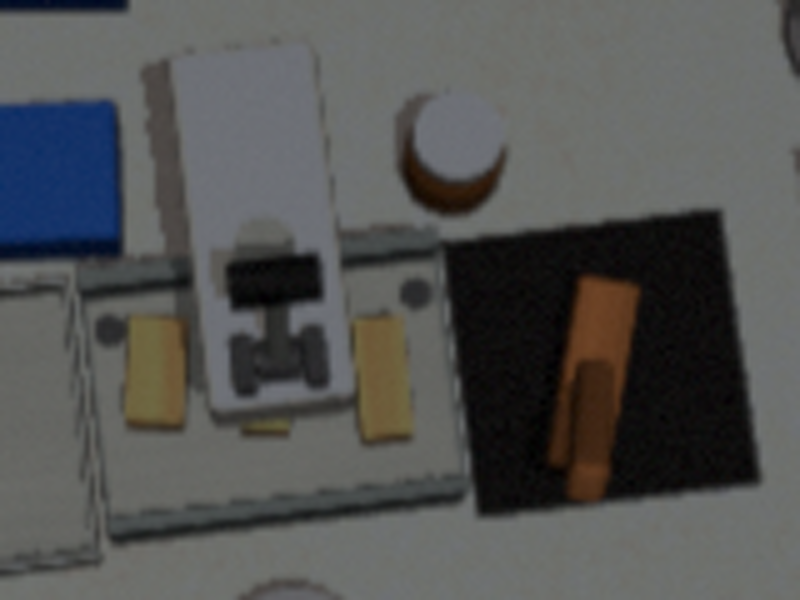

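View pics/s1.png

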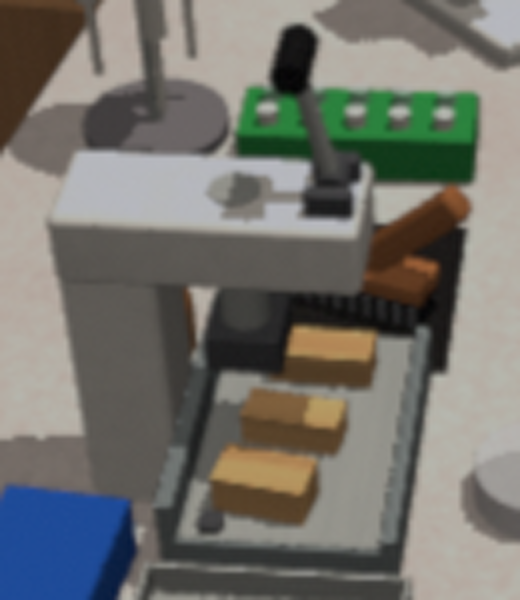

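Crop: the mat's corners are (447,240), (718,210), (760,482) and (480,516). The brush head's far end is at (580,275)-(640,287) and its near corner at (550,465). The handle end is at (587,498), and the lever grip at (275,280).

Run:
```python
from h import *
np.set_printoptions(precision=4,suppress=True)
T=lambda u,v:(230+u/5-.4,90+v/5-.4)
S=lambda u,v:(155+u/4-.375,140+v/4-.375)
m=[at('top',T(*p),.003) for p in((447,240),(718,210),(760,482),(480,516))]
mc=np.mean(m,0);print('mat',mc,[np.linalg.norm(m[i]-m[i-1]) for i in range(4)])
yv=-(m[1]-m[0]+m[2]-m[3]);xv=(m[0]-m[3]+m[1]-m[2])
print('yaw',np.degrees(np.arctan2(-yv[0],yv[1])),np.degrees(np.arctan2(xv[1],xv[0])))
# bed: front lip top z=.05 corners, back fence top z .07
for nm,p,z in (('lipL',(110,540),.05),('lipR',(468,495),.05),('fenceR',(436,232),.07),('fenceL',(75,272),.07)): print(nm,at('top',T(*p),z))
tr=[at('top',(u*.7-.15,v*.7-.15),.028) for u,v in((267,217),(348,207),(357,289),(277,298))]
print('tray',np.mean(tr,0),'mat-tray',mc-np.mean(tr,0))
for nm,p in (('f1',(580,275)),('f2',(640,287)),('n1',(550,465))): print(nm,at('top',T(*p),.043))
print('hend',at('top',T(587,498),.115))
for nm,t,s in(('lever',(275,280),(296,60)),): print(nm,tri(T(*t),S(*s)))
for nm,p,z in (('o0 L',(157,372),.067),('oR',(385,378),.067)): print(nm,at('top',T(*p),z))
for nm,p in (('sR',(332,343)),('sM',(293,409)),('sL',(264,468))): print(nm,at('side',S(*p),.067))
# head front corners top z=.24
print(at('top',T(212,418),.24),at('top',T(355,402),.24))
```

```text
mat [ 0.6548 -0.1848  0.003 ] [np.float64(0.1686972243757776), np.float64(0.1638201962705695), np.float64(0.16697582825649523), np.float64(0.1670649012508773)]
yaw 6.825871508823705 6.834684913981162
lipL [0.5394 0.1039 0.05  ]
lipR [ 0.5659 -0.1013  0.05  ]
fenceR [ 0.7154 -0.0826  0.07  ]
fenceL [0.6917 0.1243 0.07  ]
tray [0.6047 0.2034 0.028 ] mat-tray [ 0.0501 -0.3881 -0.025 ]
f1 [ 0.6971 -0.168   0.043 ]
f2 [ 0.69   -0.2028  0.043 ]
n1 [ 0.5847 -0.1492  0.043 ]
hend [ 0.5536 -0.1614  0.115 ]
lever (array([0.6194, 0.009 , 0.3333]), np.float64(0.0012771797202825793))
o0 L [0.6339 0.0769 0.067 ]
oR [ 0.6306 -0.0532  0.067 ]
sR [ 0.626  -0.0488  0.067 ]
sM [0.6338 0.0206 0.067 ]
sL [0.6366 0.0778 0.067 ]
[0.5731 0.0406 0.24  ] [ 0.5814 -0.0308  0.24  ]
```

```bash
python3 -m creep '[[0,0,0,0,0,8],[0,0,0,0,0,0],[0,0,0,0,0,0]]' 1; python3 -c "
from workcell import status;print(status.get_obs()['joint_pos'])"
```

```text
clock: 0.5
eef_pos: [0.1969, -0.4595, 0.2311]
tool_rot: [0.964, 0.268, -0.0, -0.0]
ft_force: [0.7, -0.2, 0.1]
grip_width: 0.0853
grasp_force: 0.0
[-1.16601004e+00  2.40750274e-01  4.77678334e-03  1.33518096e+00
 -1.93394917e-05  1.43385898e+00]
```

```bash
cat >> h.py <<'E'
from scipy.spatial.transform import Rotation as Ro
def Rt(psi,tilt):  # tool forward azimuth psi deg, z pitched tilt deg below level; tool y level (flipped branch)
    f=np.array([np.cos(np.radians(psi)),np.sin(np.radians(psi)),0]);t=np.radians(tilt)
    z=f*np.cos(t)-np.array([0,0,np.sin(t)]);l=np.array([-f[1],f[0],0])
    y=l; x=np.cross(y,z);return Ro.from_matrix(np.c_[x,y,z])
def delta(p,psi,tilt):
    o=status.get_obs();R=Ro.from_quat(o['tool_rot'])
    print('d cm',np.round((np.array(p)-o['eef_pos'])*100,2),'turn',np.round(np.degrees((Rt(psi,tilt)*R.inv()).as_rotvec()),1),'q',np.round(o['joint_pos'],2),'F',np.round(o['ft_force'],1),o['clock'])
E
python3 -m creep '[[1.77,1.94,0,0,0,8.5],[1.77,1.94,0,0,0,8.5],[1.77,1.94,0,0,0,8.5],[1.77,1.94,0,0,0,8.5],[1.77,1.94,0,0,0,8.5],[1.77,1.94,0,0,0,8.5],[1.77,1.94,0,0,0,8.5],[1.77,1.94,0,0,0,8.5]]' && python3 -m creep '[[1.77,1.94,0,0,0,8.5],[1.77,1.94,0,0,0,8.5],[1.77,1.94,0,0,0,8.5],[1.77,1.94,0,0,0,8.5],[1.77,1.94,0,0,0,8.5],[1.77,1.94,0,0,0,8.5],[1.77,1.94,0,0,0,8.5],[1.77,1.94,0,0,0,8.5]]'
python3 -c "
from h import *
delta((.50,-.152,.176),-10,45)"
```

```text
clock: 1.3
eef_pos: [0.3391, -0.3035, 0.2314]
tool_rot: [0.647, 0.763, -0.0, 0.0]
ft_force: [0.5, 0.6, -0.3]
grip_width: 0.0854
grasp_force: 0.0
clock: 2.1
eef_pos: [0.4807, -0.1483, 0.2313]
tool_rot: [0.11, 0.994, -0.0, 0.0]
ft_force: [-0.7, 0.2, -0.1]
grip_width: 0.0856
grasp_force: 0.0
d cm [ 1.93 -0.37 -5.53] turn [ -8.8 -44.1   2.5] q [-0.3   0.25  0.01  1.34 -0.   -0.08] F [-0.7  0.2 -0.1] 2.1
```

```bash
python3 -m creep '[[0.32,-0.06,-0.92,-1.47,-7.35,0.4],[0.32,-0.06,-0.92,-1.47,-7.35,0.4],[0.32,-0.06,-0.92,-1.47,-7.35,0.4],[0.32,-0.06,-0.92,-1.47,-7.35,0.4],[0.32,-0.06,-0.92,-1.47,-7.35,0.4],[0.32,-0.06,-0.92,-1.47,-7.35,0.4],[0,0,0,0,0,0]]'
python3 -c "
from h import *
delta((.59,-.167,.0855),-10,45)
crop('top',300,110,100,110,5,'pics/t2.png')
crop('side',200,150,100,80,5,'pics/s2.png')
a=cv2.imread('pics/t2.png');b=cv2.imread('pics/s2.png')
c=np.zeros((550,1000,3),np.uint8);c[:,:500]=a;c[:400,500:]=b
cv2.imwrite('pics/c2.png',cv2.resize(c,(800,440),interpolation=cv2.INTER_AREA))"
```

```text
clock: 2.8
eef_pos: [0.4915, -0.1503, 0.1693]
tool_rot: [0.087, 0.929, -0.029, 0.359]
ft_force: [-2.2, 0.2, -2.4]
grip_width: 0.0853
grasp_force: 0.0
d cm [ 9.85 -1.67 -8.38] turn [-1.  -2.7  0.5] q [-0.38 -0.09 -0.85  0.09  0.14 -0.14] F [-2.2  0.2 -2.4] 2.8
```

View pics/c2.png

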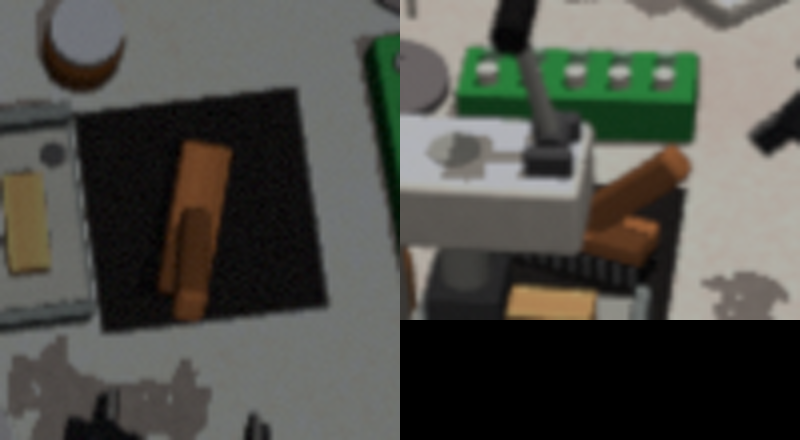

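The handle end is at about (190,308) in the top crop and (677,163) in the side crop. The fingers straddle the handle's line, with their midpoint near (181,415).

```bash
python3 -c "
from h import *
print(tri((347.3,187),(269.2,190.7)), 'expect .558 -.1617 .118')
f=np.mean(proj('top',[[.49,-.15,.17]]),0);print(f)"
```

```text
(array([ 0.56162469, -0.16276466,  0.11050269]), np.float64(0.002319425987924363)) expect .558 -.1617 .118
[345.51222133 209.81773176]
```

```bash
python3 -m creep '[[1.2,-0.2,-1.0,-0.2,-0.5,0.1],[1.2,-0.2,-1.0,-0.2,-0.5,0.1],[1.2,-0.2,-1.0,-0.2,-0.5,0.1],[1.2,-0.2,-1.0,-0.2,-0.5,0.1],[1.2,-0.2,-1.0,-0.2,-0.5,0.1],[1.2,-0.2,-1.0,0,0,0],[0,0,0,0,0,0]]'
python3 -c "
from h import *
delta((.59,-.167,.0855),-10,45)"
```

```text
clock: 3.6
eef_pos: [0.5762, -0.1662, 0.1193]
tool_rot: [0.078, 0.918, -0.036, 0.387]
ft_force: [0.1, 0.3, -0.0]
grip_width: 0.0855
grasp_force: 0.0
d cm [ 1.38 -0.08 -3.38] turn [ 0.4  0.7 -0.2] q [-0.34  0.19 -0.81 -0.21  0.12 -0.12] F [ 0.1  0.3 -0. ] 3.6
```

```bash
python3 -m creep '[[0.7,0,-1.5,0,0,0],[0.7,0,-1.5,0,0,0],[0,0,0,0,0,0],[0,0,0,0,0,0]]'
python3 -c "
from h import *
delta((.59,-.167,.0855),-10,45)"
```

```text
clock: 4.0
eef_pos: [0.5869, -0.1654, 0.0887]
tool_rot: [0.078, 0.918, -0.036, 0.386]
ft_force: [0.5, -0.1, 0.2]
grip_width: 0.0853
grasp_force: 0.0
d cm [ 0.31 -0.16 -0.32] turn [ 0.4  0.6 -0.2] q [-0.33  0.28 -0.81 -0.31  0.11 -0.11] F [ 0.5 -0.1  0.2] 4.0
```

```bash
python3 -m creep '[[0.3,-0.1,-0.3,0,0,0],[0,0,0,0,0,0]]' && python3 -m creep '[[0,0,0,0,0,0],[0,0,0,0,0,0],[0,0,0,0,0,0],[0,0,0,0,0,0],[0,0,0,0,0,0],[0,0,0,0,0,0],[0,0,0,0,0,0],[0,0,0,0,0,0]]' -1
python3 -c "
from h import *
delta((.59,-.167,.0855),-10,45)"
```

```text
clock: 4.2
eef_pos: [0.5894, -0.1664, 0.0857]
tool_rot: [0.078, 0.918, -0.036, 0.387]
ft_force: [-0.8, -0.7, -0.1]
grip_width: 0.0851
grasp_force: 0.0
clock: 5.0
eef_pos: [0.5885, -0.166, 0.0846]
tool_rot: [0.078, 0.919, -0.036, 0.386]
ft_force: [-1.5, 0.0, 1.6]
grip_width: 0.0212
grasp_force: 61.7
d cm [ 0.15 -0.1   0.09] turn [ 0.4  0.5 -0.2] q [-0.33  0.29 -0.81 -0.32  0.11 -0.11] F [-1.5  0.   1.6] 5.0
```

```bash
python3 -m creep '[[0,0,1,0,0,0],[0,0,2,0,0,0],[0,0,2,0,0,0],[0.1,0.5,1,0,0,2.5],[0.1,0.5,0,0,0,5],[0.1,0.5,0,0,0,5],[0.1,0.5,0,0,0,5],[0,0,0,0,0,0]]'
python3 -c "
from h import *
delta((.597,-.1295,.1256),7.2,45)"
```

```text
clock: 5.8
eef_pos: [0.5923, -0.1471, 0.1439]
tool_rot: [-0.062, 0.92, 0.023, 0.386]
ft_force: [-0.2, -1.1, -1.7]
grip_width: 0.0213
grasp_force: 61.3
d cm [ 0.47  1.76 -1.83] turn [ 0.2  0.5 -0.4] q [-0.43  0.18 -0.68 -0.01  0.39 -0.42] F [-0.2 -1.1 -1.7] 5.8
```

```bash
python3 -m creep '[[0.25,0.9,-0.6,0,0.2,0],[0.25,0.8,-0.6,0,0.3,-0.4],[0,0,-0.6,0,0,0],[0,0,0,0,0,0]]'
python3 -c "
from h import *
delta((.597,-.1295,.1256),7.2,45)
a=camera('top')[110:220,290:390,::-1];b=camera('side')[150:260,190:290,::-1]
cv2.imwrite('pics/c3.png',cv2.resize(np.hstack([a,b]),(800,440),interpolation=cv2.INTER_CUBIC))"
```

```text
clock: 6.2
eef_pos: [0.5964, -0.1274, 0.1244]
tool_rot: [-0.06, 0.922, 0.023, 0.381]
ft_force: [0.6, 0.5, -0.7]
grip_width: 0.0217
grasp_force: 61.3
d cm [ 0.06 -0.21  0.12] turn [ 0.2 -0.1 -0.1] q [-0.38  0.21 -0.71 -0.07  0.35 -0.38] F [ 0.6  0.5 -0.7] 6.2
```

View pics/c3.png

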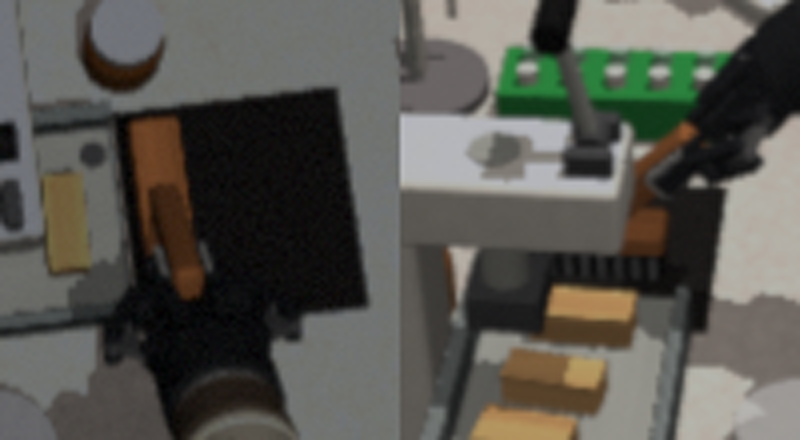

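The brush hangs level. Its far end is at about (130,120)-(178,118) and its left edge runs to (147,250). I'll check it against the bed's channel.

```bash
python3 -c "
from h import *
C=np.array([.628,.0105]);a=np.radians(7.2);M=np.array([[np.cos(a),np.sin(a)],[-np.sin(a),np.cos(a)]])
P=lambda u,v,z:M@(at('top',(290+u/4-.4,110+v/4-.4),z)[:2]-C)
for u,v,z in((130,120,.084),(180,117,.084),(147,250,.084),(110,103,.07),(125,318,.05),(93,154,.042)):print(u,v,P(u,v,z))"
```

```text
130 120 [ 0.05902545 -0.11545554]
180 117 [ 0.05677693 -0.15087731]
147 250 [-0.03539494 -0.11489301]
110 103 [ 0.07678665 -0.10439678]
125 318 [-0.07621694 -0.09627004]
93 154 [ 0.04791626 -0.08985836]
```

```bash
python3 -m creep '[[-0.19,1.49,0,0,0,0],[-0.19,1.49,0,0,0,0],[-0.19,1.49,0,0,0,0],[-0.19,1.49,0,0,0,0],[-0.19,1.49,0,0,0,0],[-0.19,1.49,0,0,0,0],[-0.19,1.49,0,0,0,0],[0,0,0,0,0,0]]'
python3 -c "
from h import *
p=-.028
delta((.5799-.125*p,.0044+.992*p,.1256),7.2,45)"
```

```text
clock: 7.1
eef_pos: [0.5839, -0.0233, 0.1267]
tool_rot: [-0.06, 0.922, 0.023, 0.383]
ft_force: [-1.0, -0.7, -1.4]
grip_width: 0.0212
grasp_force: 61.4
d cm [-0.05 -0.01 -0.11] turn [ 0.2  0.1 -0.2] q [-0.13  0.14 -0.81 -0.16  0.18 -0.19] F [-1.  -0.7 -1.4] 7.1
```

```bash
python3 -m creep '[[-0.19,1.49,-0.1,0,0,0],[-0.19,1.49,0,0,0,0],[-0.19,1.49,0,0,0,0],[-0.19,1.49,0,0,0,0],[-0.19,1.49,0,0,0,0],[-0.19,1.49,0,0,0,0],[-0.19,1.49,0,0,0,0],[0,0,0,0,0,0]]'
python3 -c "
from h import *
p=.155
delta((.5799-.125*p,.0044+.992*p,.1256),7.2,45)
a=camera('top')[110:220,190:330,::-1]
cv2.imwrite('pics/c4.png',cv2.resize(a,(700,550),interpolation=cv2.INTER_CUBIC))"
```

```text
clock: 7.9
eef_pos: [0.5712, 0.0806, 0.1259]
tool_rot: [-0.06, 0.921, 0.023, 0.383]
ft_force: [0.1, -1.2, -1.9]
grip_width: 0.0213
grasp_force: 61.4
d cm [-1.06  7.76 -0.03] turn [ 0.2  0.2 -0.2] q [ 0.15  0.13 -0.84 -0.19 -0.02  0.01] F [ 0.1 -1.2 -1.9] 7.9
```

View pics/c4.png

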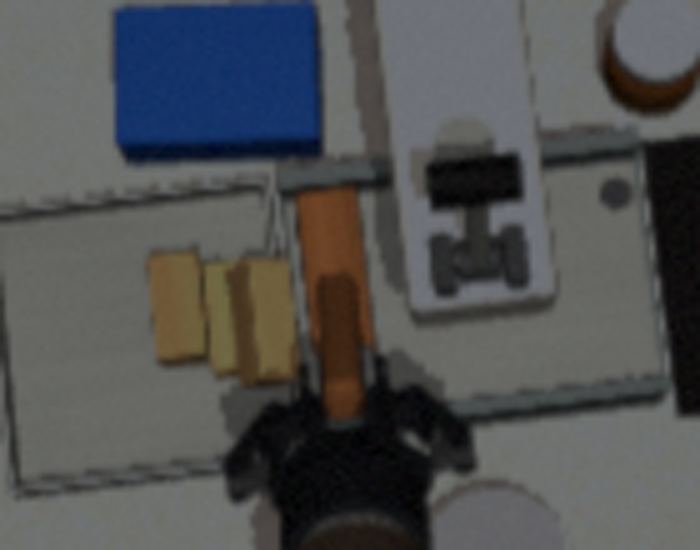

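All three offcuts are ahead of the brush: one is already in the tray (~(175,305)), and the other two are at the bed's end. I'll push on over the tray.

```bash
python3 -m creep '[[-0.19,1.49,0,0,0,0],[-0.19,1.49,0,0,0,0],[-0.19,1.49,0,0,0,0],[-0.19,1.49,0,0,0,0],[-0.13,1.0,0,0,0,0],[0,0,0,0,0,0],[0,0,0,0,0,0]]'
python3 -c "
from h import *
p=.155
delta((.5799-.125*p,.0044+.992*p,.1256),7.2,45)
a=camera('top')[110:220,180:320,::-1];b=camera('side')[200:350,160:280,::-1]
cv2.imwrite('pics/c5.png',np.hstack([cv2.resize(a,(440,346),interpolation=cv2.INTER_CUBIC),cv2.resize(b,(277,346),interpolation=cv2.INTER_CUBIC)]))"
```

```text
clock: 8.65
eef_pos: [0.562, 0.1488, 0.1254]
tool_rot: [-0.059, 0.922, 0.022, 0.383]
ft_force: [0.4, 0.7, -1.0]
grip_width: 0.0212
grasp_force: 61.3
d cm [-0.15  0.94  0.02] turn [ 0.2  0.1 -0.1] q [ 0.34  0.14 -0.82 -0.17 -0.15  0.15] F [ 0.4  0.7 -1. ] 8.65
```

View pics/c5.png

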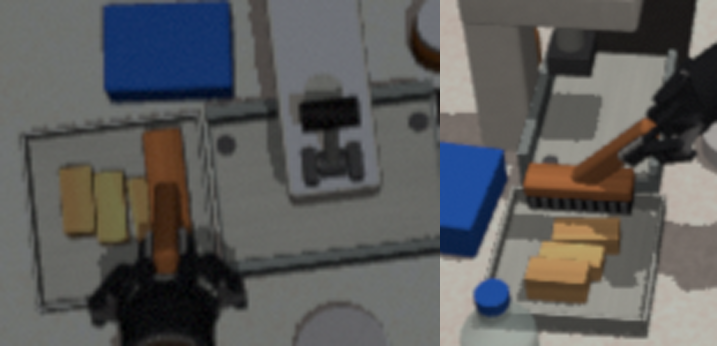

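All three offcuts are inside the tray (top ~(78,200), (112,205), (140,205)) and the bed is clear. Now I'll go back along the same path, slightly higher.

```bash
python3 -m creep '[[0,0,0.8,0,0,0],[0.15,-1.2,0.2,0,0,0],[0.29,-2.4,0,0,0,0],[0.29,-2.4,0,0,0,0],[0.29,-2.4,0,0,0,0],[0.29,-2.4,0,0,0,0],[0.29,-2.4,0,0,0,0],[0.29,-2.4,0,0,0,0]]' && python3 -m creep '[[0.29,-2.4,0,0,0,0],[0.29,-2.4,0,0,0,0],[0.29,-2.4,0,0,0,0],[0.29,-2.4,0,0,0,0],[0.29,-2.4,0,0,0,0],[0.29,-2.4,0,0,0,0],[0,0,0,0,0,0]]'
python3 -c "
from h import *
delta((.5885,-.166,.0886),-10,45)"
```

```text
clock: 9.55
eef_pos: [0.5811, -0.0084, 0.1364]
tool_rot: [-0.059, 0.921, 0.022, 0.383]
ft_force: [0.2, 0.4, -2.0]
grip_width: 0.0212
grasp_force: 61.3
clock: 10.25
eef_pos: [0.5995, -0.1549, 0.1372]
tool_rot: [-0.057, 0.921, 0.02, 0.384]
ft_force: [-0.6, 0.1, -2.2]
grip_width: 0.0216
grasp_force: 61.3
d cm [-1.1  -1.11 -4.86] turn [  0.4   0.2 -17. ] q [-0.44  0.21 -0.67 -0.01  0.38 -0.42] F [-0.6  0.1 -2.2] 10.25
```

```bash
python3 -m creep '[[-0.2,-0.3,0,0,0,-5.7],[-0.2,-0.3,-0.5,0,0,-5.7],[-0.2,-0.4,-1,0,0,-5.6],[-0.1,-0.2,-1,0,0,0],[0,0,-1,0,0,0],[0,0,0,0,0,0],[0,0,0,0,0,0]]'
python3 -c "
from h import *
delta((.5915,-.167,.0846),-10,45)"
```

```text
clock: 10.95
eef_pos: [0.5912, -0.1626, 0.1007]
tool_rot: [0.078, 0.92, -0.034, 0.382]
ft_force: [0.1, 0.8, -2.1]
grip_width: 0.0211
grasp_force: 61.3
d cm [ 0.03 -0.44 -1.61] turn [ 0.2  0.  -0.3] q [-0.32  0.25 -0.79 -0.24  0.1  -0.11] F [ 0.1  0.8 -2.1] 10.95
```

```bash
python3 -m creep '[[0,-0.3,-0.6,-0.2,-0.5,0],[0,0,-0.5,0,0,0],[0,0,-0.3,0,0,0],[0,0,0,0,0,0],[0,0,0,0,0,0]]'
python3 -c "
from h import *
delta((.5915,-.167,.0846),-10,45)"
```

```text
clock: 11.45
eef_pos: [0.5915, -0.1658, 0.0867]
tool_rot: [0.077, 0.918, -0.036, 0.386]
ft_force: [0.1, -0.4, -1.6]
grip_width: 0.0211
grasp_force: 61.3
d cm [ 0.   -0.12 -0.21] turn [ 0.5  0.6 -0.3] q [-0.33  0.29 -0.81 -0.31  0.11 -0.11] F [ 0.1 -0.4 -1.6] 11.45
```

```bash
python3 -m creep '[[0,0,-0.1,0,0,0],[0,0,-0.1,0,0,0],[0,0,0,0,0,0],[0,0,0,0,0,0]]'; python3 -m creep '[[0,0,-0.1,0,0,0],[0,0,0,0,0,0],[0,0,0,0,0,0]]'
```

```text
clock: 11.85
eef_pos: [0.5914, -0.1658, 0.0847]
tool_rot: [0.077, 0.918, -0.036, 0.386]
ft_force: [0.3, 0.0, -1.5]
grip_width: 0.0213
grasp_force: 61.4
clock: 12.15
eef_pos: [0.5921, -0.166, 0.0846]
tool_rot: [0.077, 0.918, -0.036, 0.387]
ft_force: [-1.2, -0.2, 3.3]
grip_width: 0.0217
grasp_force: 61.8
```

```bash
python3 -m creep '[[0,0,0,0,0,0],[0,0,0,0,0,0],[0,0,0,0,0,0],[0,0,0,0,0,0],[0,0,0,0,0,0],[0,0,0,0,0,0]]' 1; python3 -m creep '[[-0.7,0.12,0.7,0,0,0],[-1.4,0.25,1.4,0,0,0],[-1.4,0.25,1.4,0,0,0],[-1.4,0.25,1.4,0,0,0],[-1.4,0.25,1.4,0,0,0],[-1.4,0.25,1.4,0,0,0],[-1.4,0.25,1.4,0,0,0],[0,0,0,0,0,0]]'
python3 -c "
from h import *
a=camera('top')[110:220,180:390,::-1];b=camera('side')[130:330,160:300,::-1]
cv2.imwrite('pics/c6.png',np.hstack([cv2.resize(a,(525,275),interpolation=cv2.INTER_CUBIC),cv2.resize(b,(192,275),interpolation=cv2.INTER_CUBIC)]))
C=np.array([.628,.0105]);a=np.radians(7.2)
for L in (0,.4,.8,1.2,1.6):
    # angle from upright forward
    th=L-np.radians(12);px=-.030-.088*np.sin(th);pz=.25+.088*np.cos(th)
    print(L,np.round([C[0]+px*np.cos(a),C[1]+px*np.sin(a),pz],4))
delta((.49,0,.3),7.2,45)"
```

```text
clock: 12.75
eef_pos: [0.5912, -0.1658, 0.0834]
tool_rot: [0.077, 0.919, -0.036, 0.386]
ft_force: [0.0, -0.0, 0.3]
grip_width: 0.0855
grasp_force: 0.0
clock: 13.55
eef_pos: [0.4995, -0.1496, 0.1767]
tool_rot: [0.077, 0.918, -0.036, 0.388]
ft_force: [0.6, 0.4, 1.0]
grip_width: 0.0854
grasp_force: 0.0
0 [0.6164 0.009  0.3361]
0.4 [0.5817 0.0047 0.3364]
0.8 [0.5496 0.0006 0.3231]
1.2 [ 0.5252 -0.0025  0.2982]
1.6 [ 0.5123 -0.0041  0.2658]
d cm [-1.04 14.98 12.46] turn [ 0.4  0.7 16.9] q [-0.37 -0.09 -0.88 -0.01  0.14 -0.15] F [0.2 0.1 0.1] 13.65
```

View pics/c6.png

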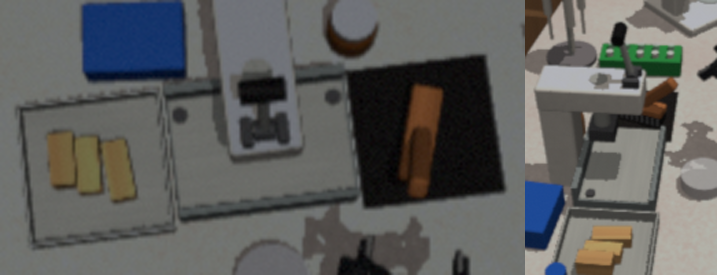

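The brush stands on the mat, the offcuts are in the tray and the lever is still up. Next I'll plan the lever push with shut fingers, pitch falling from 78° to 35°.

```bash
cat >> h.py <<'E'
def lever(L,psi=7.2):
    C=np.array([.628,.0105]);a=np.radians(7.2);th=L-np.radians(12)
    t=78-43*np.clip(L,0,1.6)/1.6;tr=np.radians(t)
    g=np.array([-.030-.088*np.sin(th),.25+.088*np.cos(th)])
    p=g+.015*np.array([np.cos(tr),-np.sin(tr)])-.023*np.array([-np.sin(tr),-np.cos(tr)])
    return np.r_[C[0]+p[0]*np.cos(a),C[1]+p[0]*np.sin(a),p[1]],t
E
python3 -m creep '[[0,0.5,4,0,0,0],[0,0.5,4,0,0,0],[0,0.5,4,0,0,4],[0,1.5,4,0,0,4],[0,1.5,4,0,0,4],[0,1.5,4,0,0,4],[0,0,0,0,0,0]]' -1
python3 -c "
from h import *
P=[lever(L)[0] for L in np.arange(0,1.71,.1)]
print(np.round(P,4));print(np.round(np.diff(P,axis=0)*100,2))
delta(np.array(P[0])+[.02,.0025,.09],7.2,78)"
```

```text
clock: 14.35
eef_pos: [0.5034, -0.0902, 0.4225]
tool_rot: [-0.053, 0.918, 0.017, 0.393]
ft_force: [0.2, -0.8, 0.5]
grip_width: 0.0002
grasp_force: 0.0
[[ 6.418e-01  1.220e-02  3.262e-01]
 [ 6.336e-01  1.120e-02  3.288e-01]
 [ 6.253e-01  1.020e-02  3.305e-01]
 [ 6.169e-01  9.100e-03  3.314e-01]
 [ 6.085e-01  8.000e-03  3.315e-01]
 [ 6.002e-01  7.000e-03  3.306e-01]
 [ 5.921e-01  6.000e-03  3.290e-01]
 [ 5.843e-01  5.000e-03  3.265e-01]
 [ 5.769e-01  4.000e-03  3.233e-01]
 [ 5.698e-01  3.200e-03  3.193e-01]
 [ 5.633e-01  2.300e-03  3.147e-01]
 [ 5.573e-01  1.600e-03  3.094e-01]
 [ 5.519e-01  9.000e-04  3.035e-01]
 [ 5.473e-01  3.000e-04  2.972e-01]
 [ 5.433e-01 -2.000e-04  2.905e-01]
 [ 5.401e-01 -6.000e-04  2.834e-01]
 [ 5.376e-01 -9.000e-04  2.760e-01]
 [ 5.365e-01 -1.100e-03  2.673e-01]]
[[-0.82 -0.1   0.26]
 [-0.83 -0.11  0.18]
 [-0.84 -0.11  0.09]
 [-0.84 -0.11  0.  ]
 [-0.83 -0.1  -0.08]
 [-0.81 -0.1  -0.17]
 [-0.78 -0.1  -0.25]
 [-0.75 -0.09 -0.32]
 [-0.7  -0.09 -0.4 ]
 [-0.65 -0.08 -0.47]
 [-0.6  -0.08 -0.53]
 [-0.54 -0.07 -0.58]
 [-0.47 -0.06 -0.63]
 [-0.4  -0.05 -0.68]
 [-0.32 -0.04 -0.71]
 [-0.24 -0.03 -0.74]
 [-0.11 -0.01 -0.87]]
d cm [15.84 10.5  -0.63] turn [-3.4 34.1  0.6] q [-0.37 -0.32 -0.35  0.79  0.34 -0.36] F [ 0.2 -0.8  0.5] 14.35
```

```bash
python3 -m creep '[[2.26,1.5,0,-0.5,4.87,0.1],[2.26,1.5,0,-0.5,4.87,0.1],[2.26,1.5,0,-0.5,4.87,0.1],[2.26,1.5,0,-0.5,4.87,0.1],[2.26,1.5,0,-0.5,4.87,0.1],[2.26,1.5,0,-0.5,4.87,0.1],[2.26,1.5,0,-0.5,4.87,0.1],[0,0,0,0,0,0]]'
python3 -c "
from h import *
delta(lever(0)[0]+[.015,.002,0],7.2,78)"
```

```text
clock: 15.15
eef_pos: [0.665, 0.0172, 0.4025]
tool_rot: [-0.062, 0.994, 0.008, 0.093]
ft_force: [1.5, -0.3, -2.7]
grip_width: -0.0
grasp_force: 0.0
d cm [-0.82 -0.3  -7.63] turn [-0.1 -1.3 -0. ] q [ 0.01  0.46  0.74  1.67  0.02 -0.11] F [ 1.5 -0.3 -2.7] 15.15
```

```bash
python3 -m creep '[[0,-0.1,-2,0,0,0],[0,-0.2,-2,0,0,0],[0,0,-2,0,0,0],[0,0,-1.6,0,0,0],[0,0,0,0,0,0],[0,0,0,0,0,0]]'
python3 -c "
from h import *
delta(lever(0)[0],7.2,78)"
```

```text
clock: 15.75
eef_pos: [0.6575, 0.0116, 0.3377]
tool_rot: [-0.061, 0.993, 0.007, 0.1]
ft_force: [0.2, 0.3, -0.1]
grip_width: 0.0004
grasp_force: 0.0
d cm [-1.57  0.07 -1.16] turn [-0.1 -0.5  0.2] q [ 0.01  0.39  0.47  1.45  0.03 -0.11] F [ 0.2  0.3 -0.1] 15.75
```

```bash
python3 -m creep '[[-0.4,0,-0.6,0,0,0],[-0.6,0,-0.6,0,0,0],[-0.6,0,0,0,0,0],[-0.8,-0.1,0.26,0.3,-2.7,0],[-0.83,-0.1,0.18,0.3,-2.7,0],[0,0,0,0,0,0]]'
python3 -c "
from h import *
delta(lever(.2)[0],7.2,lever(.2)[1])"
```

```text
clock: 16.35
eef_pos: [0.6249, 0.0095, 0.3334]
tool_rot: [-0.061, 0.987, 0.009, 0.15]
ft_force: [0.2, -0.8, -0.0]
grip_width: 0.0
grasp_force: 0.1
d cm [ 0.04  0.06 -0.29] turn [-0.  -0.1  0.2] q [-0.    0.23  0.21  1.25  0.04 -0.12] F [ 0.2 -0.8 -0. ] 16.35
```

```bash
python3 -m creep '[[-0.84,-0.11,-0.15,0.3,-2.7,0],[-0.84,-0.11,-0.05,0.3,-2.7,0],[-0.83,-0.1,-0.08,0.3,-2.7,0],[-0.81,-0.1,-0.17,0.3,-2.7,0]]'
python3 -c "
from h import *
delta(lever(.6)[0],7.2,lever(.6)[1])"
```

```text
clock: 16.75
eef_pos: [0.5962, 0.0059, 0.3333]
tool_rot: [-0.06, 0.967, 0.014, 0.248]
ft_force: [4.1, 0.3, 6.7]
grip_width: 0.0001
grasp_force: 3.4
d cm [-0.41  0.01 -0.43] turn [0.1 0.6 0.1] q [-0.03  0.03 -0.11  0.94  0.07 -0.13] F [4.1 0.3 6.7] 16.75
```

```bash
python3 -m creep '[[-0.78,-0.1,-0.35,0.3,-2.7,0],[-0.75,-0.09,-0.42,0.3,-2.7,0],[-0.7,-0.09,-0.4,0.3,-2.7,0],[-0.65,-0.08,-0.47,0.3,-2.7,0]]'
python3 -c "
from h import *
delta(lever(1.)[0],7.2,lever(1.)[1])"
```

```text
clock: 17.15
eef_pos: [0.5666, 0.0019, 0.3163]
tool_rot: [-0.059, 0.939, 0.018, 0.337]
ft_force: [2.4, 0.4, 5.9]
grip_width: 0.0002
grasp_force: 2.6
d cm [-0.33  0.04 -0.17] turn [0.2 0.6 0.1] q [-0.05 -0.14 -0.41  0.61  0.11 -0.14] F [2.4 0.4 5.9] 17.15
```

```bash
python3 -m creep '[[-0.6,-0.08,-0.6,0.3,-2.7,0],[-0.54,-0.07,-0.63,0.3,-2.7,0],[-0.47,-0.06,-0.63,0.3,-2.7,0],[-0.4,-0.05,-0.68,0.3,-2.7,0]]'
python3 -c "
from h import *
delta(lever(1.4)[0],7.2,lever(1.4)[1])"
```

```text
clock: 17.55
eef_pos: [0.5461, -0.0008, 0.2902]
tool_rot: [-0.057, 0.904, 0.023, 0.424]
ft_force: [1.4, 0.4, 4.1]
grip_width: 0.0001
grasp_force: 2.3
d cm [-0.28  0.06  0.02] turn [0.3 0.6 0.2] q [-0.09 -0.23 -0.7   0.23  0.16 -0.14] F [1.4 0.4 4.1] 17.55
```

```bash
python3 -m creep '[[-0.32,-0.04,-0.71,0.3,-2.7,0],[-0.24,-0.03,-0.74,0.3,-2.7,0],[-0.1,0,-0.5,0,0,0],[0,0,0,0,0,0],[0,0,0,0,0,0]]'
python3 -c "
from h import *
delta(lever(1.6)[0],7.2,lever(1.6)[1])"
```

```text
clock: 18.05
eef_pos: [0.542, -0.0015, 0.2747]
tool_rot: [-0.056, 0.881, 0.024, 0.469]
ft_force: [-2.8, 0.9, 13.0]
grip_width: 0.0002
grasp_force: 5.8
d cm [-0.43  0.06  0.13] turn [0.4 1.  0.2] q [-0.1  -0.23 -0.85 -0.01  0.18 -0.14] F [-2.8  0.9 13. ] 18.05
```

```bash
python3 -m creep '[[-0.05,0,-0.3,0,0,0],[0,0,0,0,0,0],[0,0,0,0,0,0]]'; python3 -m creep '[[0,0,-0.2,0,0,0],[0,0,0,0,0,0],[0,0,0,0,0,0]]'
```

```text
clock: 18.35
eef_pos: [0.5429, -0.0014, 0.2742]
tool_rot: [-0.057, 0.88, 0.024, 0.471]
ft_force: [-3.2, 1.5, 16.2]
grip_width: 0.0
grasp_force: 7.8
clock: 18.65
eef_pos: [0.5438, -0.0014, 0.2739]
tool_rot: [-0.057, 0.879, 0.024, 0.472]
ft_force: [-3.5, 0.4, 18.2]
grip_width: 0.0001
grasp_force: 8.9
```

Firm stop. I'll lift off and take a final look.

```bash
python3 -m creep '[[0.1,0,0.6,0,0,0],[0.2,0,1,0,0,0],[0,0,2,0,0,0],[0,0,3,0,0,0],[-1,-2,3,0,0,0],[-2,-4,2,0,0,0],[-2,-4,0,0,0,0],[-2,-4,0,0,0,0]]'; python3 -m creep '[[-2,-4,0,0,0,0],[-2,-4,0,0,0,0],[0,0,0,0,0,0],[0,0,0,0,0,0]]'
python3 -c "
from h import *
a=camera('top')[110:220,180:390,::-1];b=camera('side')[130:330,160:300,::-1]
cv2.imwrite('pics/c7.png',np.hstack([cv2.resize(a,(500,262),interpolation=cv2.INTER_CUBIC),cv2.resize(b[:131],(280,262),interpolation=cv2.INTER_CUBIC)]))
C=np.array([.628,.0105]);a=np.radians(7.2);th=1.6-np.radians(12);px=-.030-.088*np.sin(th);G=[C[0]+px*np.cos(a),C[1]+px*np.sin(a),.25+.088*np.cos(th)]
print((proj('top',G)-[180,110])*500/210,(proj('side',G)-[160,130])*2+[500,0])"
```

```text
clock: 19.45
eef_pos: [0.4688, -0.1425, 0.3796]
tool_rot: [-0.056, 0.884, 0.024, 0.463]
ft_force: [0.7, -1.4, -1.3]
grip_width: 0.0001
grasp_force: 0.0
clock: 19.85
eef_pos: [0.4288, -0.2237, 0.3769]
tool_rot: [-0.053, 0.885, 0.024, 0.461]
ft_force: [-0.2, -0.0, 1.1]
grip_width: 0.0
grasp_force: 0.0
[[261.81996501 204.16556219]] [[729.73796576 101.12223938]]
```

View pics/c7.png

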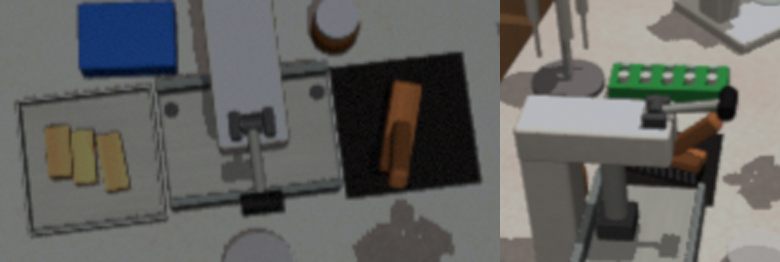

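The final view shows the lever grip at (262,203) in the top crop and (729,102) in the side crop, which matches the predicted stop position. The ram is down, the brush stands on its mat, and the three offcuts are in the tray.

```bash
python3 -c "
from workcell import ticket;print(ticket.job_done())"
```

```text
the job is handed in; nothing more can be done
None
```

The job is handed in at about 20 s: the three offcuts are in the tray, the brush stands released on its mat, and the lever is down at its stop; the last pictures showed nothing else near the press moved.

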